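Hang the index vise and click it to its division

ROBOT

A 7-joint arm with a two-finger parallel gripper is mounted at the origin on a cart in front of the work surface, level with it; the furniture and walls round the work are solid. World frame = base frame: x ahead of the robot, y to its left, z up, the work surface at z = 0. Lengths are in m, angles in rad, forces in N, time in s.
With the tool pointing down it reaches from about 0.35 to 0.9 m from the base axis. Payload 19.9 kg.
Tool frame: the origin (TCP) lies on the centre line of the jaws, within the pads' length; the fingertips stand 22 mm ahead of it and the grasp point (between the pads) lies 3 mm ahead of it; z points along the fingers, y is the line along which they close (so a half turn about z gives the same grasp; the last joint's range is limited). The gripper opens to 94 mm and grips with 3 to 60 N. Pads are 16 mm wide; open, the fingers measure 119 mm over their backs; the gripper's body (75 mm by 177 mm) begins 78 mm behind the grasp point.
Start: joints at [1.157, 0.417, -0.01, 1.614, 0.005, 1.111, -0.053], TCP at [0.227, -0.582, 0.227] pointing down, gripper open.
Joint ranges: [-2.81, 2.81], [-0.39, 2.02], [-1.27, 1.25], [0.06, 2.57], [-1.19, 4.33], [0.19, 2], [-2.82, 2.82]. Speed limits (rad/s): [1.89, 1.89, 2.39, 2.39, 3.01, 3.01, 3.01].

INTERFACE

Orientations are given as a unit quaternion [w, x, y, z].
In Python, from rig import r, camera, ticket, models gives the robot as it stands.
- The arm moves only by the shell command python3 -m creep 'ROWS' [FORCE]. ROWS is JSON, a list of rows, each an object of numbers: "rx", "ry", "rz": the turn, a rotation vector about the tool's x, y, z in rad; "dx", "dy", "dz": the shift along the tool's x, y, z in cm; "grip": the gripper command: -1 is shut, 1 is fully open, values between are in proportion. In form: [{"rx": .., "ry": .., "rz": .., "dx": .., "dy": .., "dz": .., "grip": ..}, ...]. A call has 1 to 10 rows; each row is the pose to reach, as a shift and turn from the pose commanded when the call began, along the tool's axes at that moment; what a row does not reach only later rows make up. A row lasts 1/8 s, in which the tool goes at most 62.5 mm and 10.7 degrees, less where a joint would pass 70% of its speed; a pose out of reach is approached as far as the arm can. A call with a gripper value outside its range is refused whole. The fingers move at their own pace and stop on an object; FORCE is the grip in N (left out, the last holds). Time passes only in rows, so rows that repeat a pose let the fingers close. It gives the time, the measured TCP pose, the force, the opening and the grip force at its end, in the units of the state.
- r.sense(): the state, without advancing time (a new reading comes with each control period).
- camera(name): name is "scene" or "top" or "wrist"; returns a dict with "frame" (420x560x3 uint8, blue, green, red), "vertical_fov" (degrees; the focal length in pixels is half the picture's height over the tangent of half this angle, whatever the lens; pixels are square), "cx", "cy" (the principal point, pixels), "R" (3x3) and "t" (3): a world point X has camera coordinates R X + t; the wrist camera has in their place "T_tool_cam" (4x4, takes a point from camera to tool coordinates, whose origin is the TCP and whose axes are the flange's). Camera axes: x right, y down, z forward; pixel columns grow to the right and rows downward; lengths in m; the calibration is good to about 2 mm. A picture is of the moment at which its call begins: read the wrist's pose just before it. There is no depth.
- ticket.job_done(): hands the job in; it is judged then, once.
Trained networks look in the newest picture that a camera, given by its name, has taken for a name from the list of things; names that differ only in an ending like _2 or _b are one class to them, and where a whole thing is asked for, a point or a joint stands for the part that bears it (a point fixed in the world has none). Each returns a list of dicts, best first, with "conf" (0 to 1); they miss things now and then, are a little off and sometimes report something else, mostly with a low value. They report only what shows in the picture. A call takes as long as a camera call. They do not tell look-alikes from the thing itself.
- models.spot_in(target, camera): "xy" ([column, row] in pixels, amid what is visible of it).
- models.regions_of(target, camera): "region" (420x560 bool, what is visible of it) and "xy" ([column, row] in pixels, amid what is visible of it).
The state is a dict: "t": time; "joint_pos": joint angles; "joint_vel": joint speeds; "tau": joint torques, N m; "position": TCP position; "tcp_rot": TCP orientation; "wrist_force": force on the tool from outside, world axes, zero at the start; "ft_torque": the same for the moment, N m; "grip_width": opening from 0.0 (shut) to 1.0 (fully open); "finger_force": force on a finger pad.
Only numpy, scipy, OpenCV 4.12 (cv2) and the standard library are available. Lean on these libraries where they do the work, as an engineer would, in place of code of your own. Each camera call takes 0.05 s, during which the arm holds its last target. There are 200 camera calls.

TASK

The small index vise lies on its front on the bench. Hang it upright by the two hook tabs on its back in the upper pair of slots of the slotted steel upright, pushed in against the plate and then down until the hooks are fully engaged. Then, with it hanging there, turn its jaw block clockwise (seen from above), click by click, until the pointer nose rests in the notch at the fourth mark past the long zero mark; leave the other tools lying where they are.

Things in the scene. Friction and masses are not known exactly. Their poses are not given: they have to be found in the camera images.
- vise: Index vise, loose, 0.5 kg: aluminium block 46 (x) x 50 (y) x 60 (z) mm, dark steel back. Origin: centre of underside; own z up through the jaw block on top, own +x out of the back (hooks), -x the flat front. Starts lying on its front: own x up, jaw block roughly to the robot's right (-y). Its 50 mm sides are free to grip. Stands on its underside by itself. Unhung, it turns along with the jaws.
- hook_left (a point): Lower tip of the lip of the vise's hook at own y = +16 mm (own x 32, z 30). Each hook is 5 mm wide (y): a neck at own z 38 to 45 reaches 11 mm out of the back (x 23 to 34) and ends in a lip 4 mm thick (x 30 to 34) that hangs down to z 30; the 7 mm throat between back and lip takes the 5 mm plate.
- hook_right (a point): Lower tip of the lip of the other hook, at own y = -16 mm of the vise (own x 32, z 30); same shape.
- jaws (a joint): Turn of the jaw block, rad: 0 with its pointer nose at the long zero mark (own +x of the vise, the hook side), growing clockwise seen from above. 12 notches, one every 0.524 rad (30 degrees), each with a short mark; let go, it settles into the nearest notch. About 0.15 N m carries it over a click. End stops at 0 and 5.76. Starts in notch 0, 1 or 2.
- jaw_grip (a point): Centre of the jaw block, a split steel bar 26 long x 14 wide x 20 mm high (own z 66 to 86 of the vise; a brass blank on it to 89; under it a disc 33 mm across and the 45 mm marked flange, z 60 to 66). Site x runs along the block to the pointer nose at its foot, 18 mm from the axis. Turning axis: vertical, 3 mm from here along +x. Grip across the 14 mm from above.
- upright: Slotted grey steel upright, fixed: plate 84 wide, 5 thick, 119 mm high, foot and braces behind. Origin: foot of the front face, centre, on the bench; x into the plate (away from the robot), y left, z up. Through slots 9 wide x 22 mm high, centres y = +16 and -16; lower row z 40 to 62, upper row z 84 to 106.
- upper_slots (a point): Point on the upright's front face midway between the two upper slots, at their lower edges (84 mm up); axes as the upright's. Fully hung, the vise's origin is 23 mm in front of it (x -23), y 0, 38 mm below it, axes parallel (it may lean out 2 to 3 degrees). To pass the slots the vise must be 8 to 15 mm higher, 11.5 at best.
- centre_punch: Bystander, loose: grey steel punch, 100 mm long. Origin at its underside, centre.
- scriber: Bystander, loose: black scriber, 138 mm long. Origin at its underside, centre.
- wax_bar: Bystander, loose: dark red wax bar, 116 mm long. Origin at its underside, centre.
Not all that is in view belongs to the job. Several things have the shape of the vise; the one meant has the colours described above.

How it is judged:
On the way, in this order (a step that is already met when the one before it is completed fails the run):
1. the vise hangs upright on both hooks in the upper slots (x of hook_left in the frame of upper_slots between 0.005 and 0.016 m and y of hook_left in the frame of upper_slots between 0.012 and 0.02 m and z of hook_left in the frame of upper_slots between -0.0125 and -0.005 m and x of hook_right in the frame of upper_slots between 0.005 and 0.016 m and y of hook_right in the frame of upper_slots between -0.02 and -0.012 m and z of hook_right in the frame of upper_slots between -0.0125 and -0.005 m and angle between vise's own z axis and vertical below 0.15 rad), for 0.2 s.
2. the jaw block rests in the fourth notch (value of joint jaws between 1.974 and 2.214 rad), for 0.2 s.
At the end, for the whole second after the job is handed in: The vise hangs at rest in the upper slots: both hook tips behind the plate, at least 5 of their 8 mm below the slots' lower edges, within 4 mm sideways, the vise within 0.15 rad of upright; jaws at 2.094 rad (fourth notch) within 0.12 rad (all of step 1 and all of step 2 and linear speed of vise below 0.02 m/s); the robot touches nothing.
It fails at once if one of the loose tools lying about is pushed more than 40 mm from its place (distance of any of centre_punch, scriber, wax_bar from where it was at the start of the episode above 0.04 m).
It also fails if it takes over 64 s, if anything falls off the work surface, if the arm or the gripper's body presses on something with over 40 N, if the wrist force passes 120 N, or if a joint passes its speed limit or range.

## Working session

There is one attempt and no reset: what is moved stays moved. The work goes in short steps, Python scripts to look and compute and a shell command to move; the robot and the scene stay as the last step left them, time stands still between calls to the robot, and variables do not carry over. Pictures are saved under pics/ and viewed, at most 10 in all, crops included, and the job is handed in when it is done.

```bash
ls; mkdir -p pics
python3 - <<'E'
from rig import r,camera,models
import cv2,numpy as np
s=r.sense();print({k:np.round(v,3).tolist() for k,v in s.items()})
ims=[]
for c in ["scene","top"]:
    d=camera(c);ims.append(d["frame"]);cv2.imwrite(f"pics/{c}0.png",d["frame"])
    print(c,d["vertical_fov"],d["cx"],d["cy"],np.round(d["R"],4).tolist(),np.round(d["t"],4).tolist())
    for n in ["vise","upright","jaws","hook_left","centre_punch","scriber","wax_bar"]:
        print(n,[(np.round(q["xy"]).tolist(),round(q["conf"],2)) for q in models.spot_in(n,c)])
E
```

```text
pics
{'t': 0.0, 'joint_pos': [1.158, 0.418, -0.01, 1.614, 0.005, 1.111, -0.053], 'joint_vel': [0.002, -0.0, -0.001, -0.0, -0.002, 0.0, 0.002], 'tau': [-0.003, -85.127, 0.637, -42.6, -0.049, 0.019, 0.0], 'position': [0.227, -0.582, 0.227], 'tcp_rot': [-0.001, 0.983, 0.185, -0.0], 'wrist_force': [0.18, -1.015, 0.36], 'ft_torque': [-0.014, 0.017, 0.03], 'finger_force': 0.0, 'grip_width': 0.996}
scene 47.85335913940008 282.6215330528885 201.77781778844454 [[-0.7288, -0.6845, -0.0167], [-0.5232, 0.5725, -0.6313], [0.4417, -0.4513, -0.7754]] [0.3917, 0.2476, 1.0597]
vise [([404.0, 159.0], 0.8), ([340.0, 171.0], 0.74)]
upright [([225.0, 187.0], 0.8), ([342.0, 166.0], 0.42)]
jaws [([338.0, 170.0], 0.56)]
hook_left [([340.0, 167.0], 0.94), ([400.0, 156.0], 0.65)]
centre_punch [([243.0, 243.0], 0.54)]
scriber [([179.0, 242.0], 0.66)]
wax_bar [([187.0, 331.0], 0.94)]
top 54.91079278511731 279.50177894393715 210.34089455382374 [[0.0126, -0.9998, 0.0177], [-0.9962, -0.0141, -0.0854], [0.0857, -0.0166, -0.9962]] [0.0664, 0.492, 1.0404]
vise [([366.0, 222.0], 0.83), ([422.0, 265.0], 0.69)]
upright [([380.0, 224.0], 0.67), ([268.0, 148.0], 0.6)]
jaws [([438.0, 260.0], 0.56), ([379.0, 224.0], 0.46)]
hook_left [([423.0, 264.0], 0.94), ([363.0, 225.0], 0.93)]
centre_punch [([234.0, 211.0], 0.47)]
scriber []
wax_bar [([136.0, 239.0], 0.81), ([382.0, 222.0], 0.49)]
```

Run:
```python
import cv2,numpy as np
a=cv2.imread("pics/scene0.png");b=cv2.imread("pics/top0.png")
cv2.imwrite("pics/top_v.png",b)
x=cv2.resize(a[110:260,150:450],(800,400),interpolation=cv2.INTER_CUBIC)
cv2.imwrite("pics/scene_c.png",x)
```

```text
(no output)
```

View pics/top_v.png

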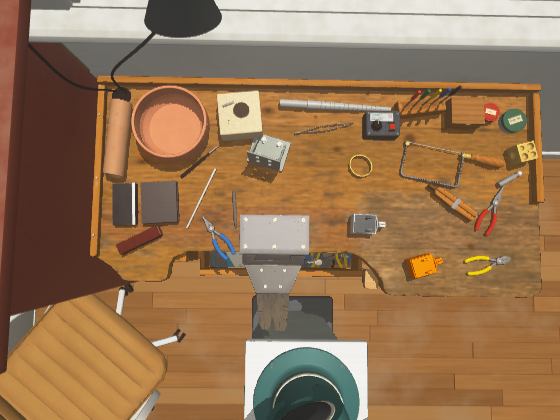

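View pics/scene_c.png

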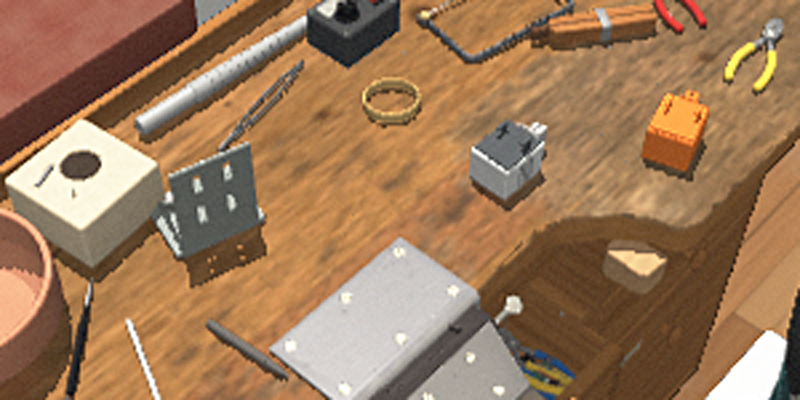

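Candidates for the vise (top picture): the aluminium block with dark back at (366,224) and the orange look-alike at (424,265). The aluminium one matches the description. The upright is at (268,150), and the grey plate at (275,235) is the bench pin.

```bash
cat > h.py <<'E'
from rig import r,camera,models,ticket
import cv2,numpy as np
from scipy.spatial.transform import Rotation as Ro
def pose(s=None):
    s=s or r.sense(); q=np.array(s["tcp_rot"]); return np.array(s["position"]),Ro.from_quat(q[[1,2,3,0]]).as_matrix()
def grab(c,name=None):
    p,R=pose(); d=camera(c); d["f"]=210/np.tan(np.radians(d["vertical_fov"]/2))
    if c=="wrist":
        T=np.array(d["T_tool_cam"]); Rw=R@T[:3,:3]; C=p+R@T[:3,3]; d["R"]=Rw.T; d["t"]=-Rw.T@C
    d["R"]=np.array(d["R"]);d["t"]=np.array(d["t"])
    if name: cv2.imwrite(f"pics/{name}.png",d["frame"])
    return d
def onplane(d,uv,z):
    uv=np.atleast_2d(uv).astype(float); v=np.c_[(uv[:,0]-d["cx"])/d["f"],(uv[:,1]-d["cy"])/d["f"],np.ones(len(uv))]@d["R"]
    C=-d["R"].T@d["t"]; return C+v*((z-C[2])/v[:,2])[:,None]
def proj(d,X):
    c=np.atleast_2d(X)@d["R"].T+d["t"]; return np.c_[d["cx"]+d["f"]*c[:,0]/c[:,2],d["cy"]+d["f"]*c[:,1]/c[:,2]]
def down(yaw): # tool pointing down, tool x at yaw(deg)
    return Ro.from_euler("z",yaw,degrees=True).as_matrix()@np.diag([1,-1,-1.])
def delta(pt,Rt):
    p,R=pose(); d=R.T@(np.array(pt)-p)*100; w=Ro.from_matrix(R.T@Rt).as_rotvec()
    print("rot",np.round(w,3),"cm",np.round(d,2)); return w,d
E
python3 - <<'E'
from h import *
d=grab("top"); 
for n,z in [("vise",.046),("upright",.06),("centre_punch",0.005),("wax_bar",.01)]:
    for q in models.regions_of(n,"top"):
        m=q["region"].astype(np.uint8); (c,sz,a)=cv2.minAreaRect(cv2.findNonZero(m)); print(n,round(q["conf"],2),np.round(q["xy"]),np.round(c),np.round(sz),round(a),onplane(d,q["xy"],z).round(3))
print(np.round(onplane(d,[[247,155],[291,152],[280,139]],.119),3))
w=grab("wrist"); print(np.round(w["T_tool_cam"],3).tolist(),w["vertical_fov"])
v=onplane(d,[366,222],.046)[0]; v[2]=.30; delta(v,down(90))
E
```

```text
vise 0.88 [421. 266.] [425. 264.] [22. 36.] 73 [[ 0.351 -0.289  0.046]]
vise 0.75 [382. 223.] [382. 224.] [5. 7.] 90 [[ 0.46  -0.189  0.046]]
vise 0.72 [364. 221.] [368. 223.] [20. 35.] 90 [[ 0.466 -0.145  0.046]]
upright 0.97 [272. 152.] [268. 152.] [38. 31.] 17 [[0.636 0.094 0.06 ]]
centre_punch 0.6 [233. 208.] [234. 209.] [36.  4.] 85 [[0.496 0.196 0.005]]
wax_bar 0.63 [139. 238.] [139. 240.] [11. 47.] 63 [[0.413 0.441 0.01 ]]
wax_bar 0.46 [268. 153.] [267. 151.] [39. 31.] 18 [[0.646 0.105 0.01 ]]
[[0.615 0.154 0.119]
 [0.624 0.049 0.119]
 [0.656 0.076 0.119]]
[[-0.001, -0.968, -0.251, 0.072], [1.0, -0.001, -0.001, 0.002], [0.001, -0.251, 0.968, -0.157], [0.0, 0.0, 0.0, 1.0]] 62.04854173588872
rot [-0.     0.    -1.199] cm [ 37.63 -31.85  -7.26]
```

```bash
python3 -m creep '[{"dz":-7.3,"grip":1},{"rz":-1.2,"dx":37.5,"dy":-32,"dz":-7.3,"grip":1},{"rz":-1.2,"dx":37.5,"dy":-32,"dz":-7.3,"grip":1},{"rz":-1.2,"dx":37.5,"dy":-32,"dz":-7.3,"grip":1},{"rz":-1.2,"dx":37.5,"dy":-32,"dz":-7.3,"grip":1},{"rz":-1.2,"dx":37.5,"dy":-32,"dz":-7.3,"grip":1},{"rz":-1.2,"dx":37.5,"dy":-32,"dz":-7.3,"grip":1},{"rz":-1.2,"dx":37.5,"dy":-32,"dz":-7.3,"grip":1},{"rz":-1.2,"dx":37.5,"dy":-32,"dz":-7.3,"grip":1},{"rz":-1.2,"dx":37.5,"dy":-32,"dz":-7.3,"grip":1}]'
python3 - <<'E'
from h import *
w=grab("wrist","w1"); print(r.sense()["joint_pos"])
for n in ["vise","hook_left","jaws"]:
    print(n,[(np.round(q["xy"]).tolist(),round(q["conf"],2)) for q in models.spot_in(n,"wrist")])
cv2.imwrite("pics/w1c.png",w["frame"])
E
```

```text
[ 1.15748557  0.41744613 -0.01028808  1.61357238  0.00470332  1.11070008
 -0.05298456]
vise []
hook_left []
jaws []$[0]: bad value
```

View pics/w1c.png

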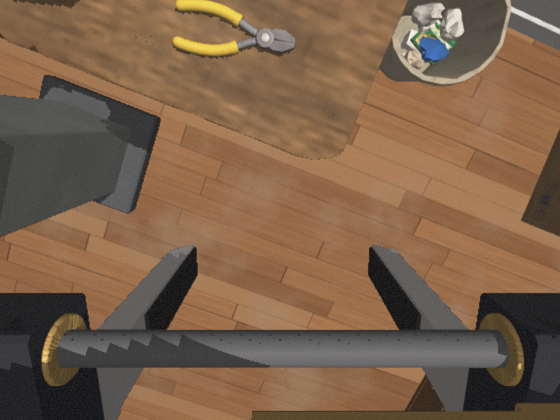

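The move was refused, so the view still shows the start pose (bench corner and floor). I'll retry with all the keys in each row.

```bash
python3 -m creep '[{"rx":0,"ry":0,"rz":0,"dx":0,"dy":0,"dz":-7.3,"grip":1},{"rx":0,"ry":0,"rz":-1.2,"dx":37.5,"dy":-32,"dz":-7.3,"grip":1},{"rx":0,"ry":0,"rz":-1.2,"dx":37.5,"dy":-32,"dz":-7.3,"grip":1},{"rx":0,"ry":0,"rz":-1.2,"dx":37.5,"dy":-32,"dz":-7.3,"grip":1},{"rx":0,"ry":0,"rz":-1.2,"dx":37.5,"dy":-32,"dz":-7.3,"grip":1},{"rx":0,"ry":0,"rz":-1.2,"dx":37.5,"dy":-32,"dz":-7.3,"grip":1},{"rx":0,"ry":0,"rz":-1.2,"dx":37.5,"dy":-32,"dz":-7.3,"grip":1},{"rx":0,"ry":0,"rz":-1.2,"dx":37.5,"dy":-32,"dz":-7.3,"grip":1},{"rx":0,"ry":0,"rz":-1.2,"dx":37.5,"dy":-32,"dz":-7.3,"grip":1},{"rx":0,"ry":0,"rz":-1.2,"dx":37.5,"dy":-32,"dz":-7.3,"grip":1}]' 20
python3 - <<'E'
from h import *
v=[.466,-.145,.30]; delta(v,down(90)); print(r.sense()["joint_pos"])
E
```

```text
t: 2.55
position: [0.4617, -0.1442, 0.3008]
tcp_rot: [0.0, 0.705, 0.71, 0.0]
wrist_force: [-0.8, -0.6, -0.5]
grip_width: 1.005
finger_force: 0.0
rot [ 0.001 -0.001  0.007] cm [-0.08  0.43  0.08]
[ 0.69504675  0.1170669  -0.49186804  1.84779175  0.05871001  1.1903189
  0.19125454]
```

Run:
```python
from h import *
w=grab("wrist","w2")
for n in ["vise","hook_left","jaws"]:
    for q in models.regions_of(n,"wrist"):
        m=q["region"].astype(np.uint8); c=cv2.minAreaRect(cv2.findNonZero(m)); print(n,round(q["conf"],2),np.round(q["xy"]),np.round(cv2.boxPoints(c)).tolist())
cv2.imwrite("pics/w2c.png",w["frame"])
```

```text
vise 0.98 [207. 299.] [[176.0, 316.0], [200.0, 259.0], [239.0, 275.0], [215.0, 332.0]]
vise 0.74 [278. 185.] [[255.0, 228.0], [259.0, 158.0], [301.0, 159.0], [298.0, 230.0]]
hook_left 0.94 [207. 299.] [[177.0, 316.0], [200.0, 258.0], [239.0, 274.0], [216.0, 332.0]]
hook_left 0.7 [276. 190.] [[256.0, 228.0], [259.0, 158.0], [301.0, 159.0], [298.0, 230.0]]
jaws 0.68 [279. 219.] [[272.0, 214.0], [283.0, 214.0], [283.0, 228.0], [272.0, 228.0]]
jaws 0.51 [213. 322.] [[204.0, 323.0], [218.0, 316.0], [223.0, 325.0], [209.0, 332.0]]
```

View pics/w2.png

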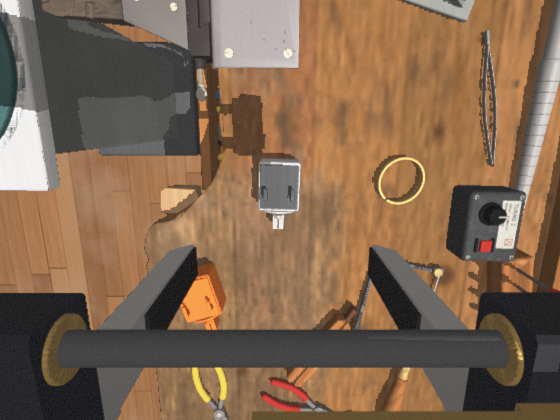

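The aluminium vise with dark back is at (279,185), jaw at (279,220); orange look-alike at (207,299). Choice confirmed: dark steel back with hooks, aluminium body.

Run:
```python
from h import *
w=grab("wrist")
im=w["frame"][145:240,245:315]
cv2.imwrite("pics/w3.png",cv2.resize(im,(560,760)[::1],interpolation=cv2.INTER_CUBIC)[:600])
print(onplane(w,[[259,160],[300,160],[300,212],[259,212],[279,185]],.046).round(4).tolist())
print(onplane(w,[[279,220]],.023).round(4).tolist())
```

```text
[[0.432, -0.1185, 0.046], [0.48, -0.1186, 0.046], [0.4807, -0.1814, 0.046], [0.4309, -0.1813, 0.046], [0.4553, -0.1482, 0.046]]
[[0.4549, -0.1978, 0.023]]
```

View pics/w3.png

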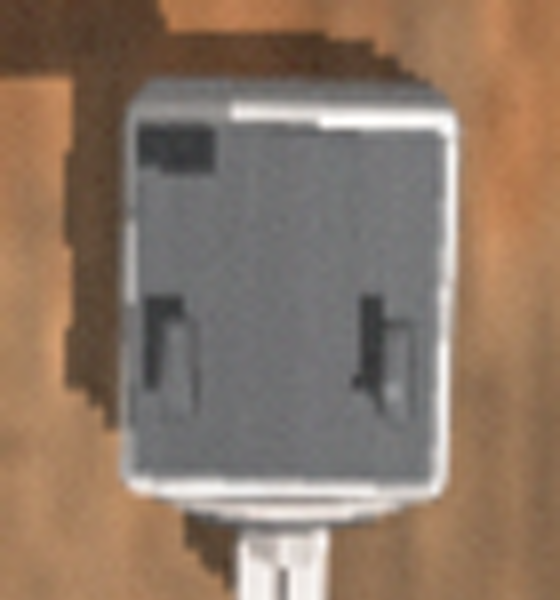

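Close crop: dark steel back with two hooks, jaws toward the bottom, turned about 2° clockwise; back centre at pixel (281,182).

Run:
```python
from h import *
R=down(88)@Ro.from_euler("y",50,degrees=True).as_matrix()
g=np.array([.4575,-.147,.027]); z=R[:,2]; print(z)
delta(g-z*.123,R); delta(g-z*.003,R)
```

```text
[ 0.02673457  0.76557779 -0.64278761]
rot [-0.015  0.873  0.032] cm [-9.22 -0.54 19.43]
rot [-0.015  0.873  0.032] cm [-0.03 -0.23 27.15]
```

```bash
python3 -m creep '[{"rx":0,"ry":0.18,"rz":0.03,"dx":-4,"dy":-0.5,"dz":2,"grip":1},{"rx":0,"ry":0.36,"rz":0.03,"dx":-9.2,"dy":-0.5,"dz":5,"grip":1},{"rx":-0.015,"ry":0.54,"rz":0.03,"dx":-9.2,"dy":-0.5,"dz":10,"grip":1},{"rx":-0.015,"ry":0.72,"rz":0.03,"dx":-9.2,"dy":-0.5,"dz":15,"grip":1},{"rx":-0.015,"ry":0.873,"rz":0.03,"dx":-9.2,"dy":-0.5,"dz":19.4,"grip":1},{"rx":-0.015,"ry":0.873,"rz":0.03,"dx":-9.2,"dy":-0.5,"dz":19.4,"grip":1},{"rx":-0.015,"ry":0.873,"rz":0.03,"dx":-9.2,"dy":-0.5,"dz":19.4,"grip":1},{"rx":-0.015,"ry":0.873,"rz":0.03,"dx":-9.2,"dy":-0.5,"dz":19.4,"grip":1}]' 40
python3 - <<'E'
from h import *
R=down(88)@Ro.from_euler("y",50,degrees=True).as_matrix()
g=np.array([.4575,-.147,.027]); z=R[:,2]
delta(g-z*.003,R); print(r.sense()["joint_pos"])
w=grab("wrist","w4")
for n in ["vise"]:
    for q in models.regions_of(n,"wrist"):
        m=q["region"].astype(np.uint8); c=cv2.minAreaRect(cv2.findNonZero(m)); print(n,round(q["conf"],2),np.round(q["xy"]),np.round(cv2.boxPoints(c)).tolist())
print(proj(w,g))
E
```

```text
t: 3.8
position: [0.4566, -0.2404, 0.1099]
tcp_rot: [-0.291, 0.651, 0.633, 0.303]
wrist_force: [-0.3, -0.1, 0.8]
grip_width: 0.998
finger_force: 0.0
rot [-0.     0.006  0.007] cm [-0.27 -0.23 12.18]
[ 1.05249318  0.77887084 -0.3996271   1.65176085 -0.3908129   1.34588391
  0.85673678]
vise 0.7 [143. 400.] [[118.0, 368.0], [160.0, 368.0], [160.0, 419.0], [118.0, 419.0]]
vise 0.64 [280. 219.] [[247.0, 177.0], [312.0, 177.0], [312.0, 287.0], [247.0, 287.0]]
[[279.63197443 215.59512817]]
```

View pics/w4.png

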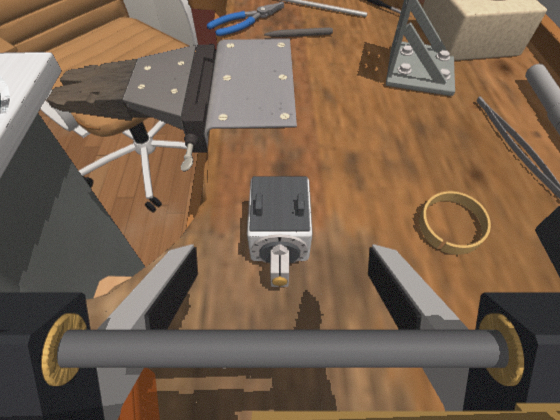

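Vise is centred between the fingers (back at (280,205), jaws at (280,262)). Going in.

```bash
python3 -m creep '[{"rx":0,"ry":0,"rz":0,"dx":-0.25,"dy":-0.2,"dz":5,"grip":1},{"rx":0,"ry":0,"rz":0,"dx":-0.25,"dy":-0.2,"dz":9,"grip":1},{"rx":0,"ry":0,"rz":0,"dx":-0.25,"dy":-0.2,"dz":12.2,"grip":1},{"rx":0,"ry":0,"rz":0,"dx":-0.25,"dy":-0.2,"dz":12.2,"grip":1},{"rx":0,"ry":0,"rz":0,"dx":-0.25,"dy":-0.2,"dz":12.2,"grip":-1},{"rx":0,"ry":0,"rz":0,"dx":-0.25,"dy":-0.2,"dz":12.2,"grip":-1},{"rx":0,"ry":0,"rz":0,"dx":-0.25,"dy":-0.2,"dz":12.2,"grip":-1},{"rx":0,"ry":0,"rz":0,"dx":-0.25,"dy":-0.2,"dz":12.2,"grip":-1},{"rx":0,"ry":0,"rz":0,"dx":-0.25,"dy":-0.2,"dz":12.2,"grip":-1},{"rx":0,"ry":0,"rz":0,"dx":-0.25,"dy":-0.2,"dz":12.2,"grip":-1}]' 40
python3 - <<'E'
from h import *
p,R=pose(); print(p)
# lift 8cm (world up)
print("lift",(R.T@[0,0,.08]*100).round(2))
# stand: rotate vise by +90 about tool y such that own z from -Y to up
Rt=R@Ro.from_euler("y",-90,degrees=True).as_matrix(); print("z after",Rt[:,2])
t=np.array([.50,-.20,.12]); delta(t,Rt)
E
```

```text
t: 5.15
position: [0.4564, -0.1482, 0.0262]
tcp_rot: [-0.294, 0.651, 0.631, 0.304]
wrist_force: [1.7, -2.0, 2.6]
grip_width: 0.529
finger_force: 40.0
[ 0.45638357 -0.14820049  0.0262054 ]
lift [ 6.13  0.01 -5.14]
z after [-0.01964625 -0.64223753 -0.76625386]
rot [-0.    -1.571  0.   ] cm [ 3.95  4.53 -9.88]
```

```bash
python3 -m creep '[{"rx":0,"ry":0,"rz":0,"dx":3,"dy":0,"dz":-2.6,"grip":-1},{"rx":0,"ry":0,"rz":0,"dx":6.1,"dy":0,"dz":-5.1,"grip":-1},{"rx":0,"ry":-0.18,"rz":0,"dx":6,"dy":2,"dz":-6,"grip":-1},{"rx":0,"ry":-0.36,"rz":0,"dx":5.5,"dy":3,"dz":-7,"grip":-1},{"rx":0,"ry":-0.54,"rz":0,"dx":5,"dy":4.5,"dz":-8,"grip":-1},{"rx":0,"ry":-0.72,"rz":0,"dx":4.5,"dy":4.5,"dz":-9,"grip":-1},{"rx":0,"ry":-0.9,"rz":0,"dx":4,"dy":4.5,"dz":-9.9,"grip":-1},{"rx":0,"ry":-1.08,"rz":0,"dx":4,"dy":4.5,"dz":-9.9,"grip":-1},{"rx":0,"ry":-1.26,"rz":0,"dx":4,"dy":4.5,"dz":-9.9,"grip":-1},{"rx":0,"ry":-1.42,"rz":0,"dx":4,"dy":4.5,"dz":-9.9,"grip":-1}]' 40
python3 - <<'E'
from h import *
print(r.sense()["joint_pos"])
p,R=pose(); Rt=down(88)@Ro.from_euler("y",-40,degrees=True).as_matrix()
delta([.50,-.20,.12],Rt); delta([.50,-.20,.037],Rt)
E
```

```text
t: 6.4
position: [0.4997, -0.199, 0.1208]
tcp_rot: [0.191, 0.691, 0.67, -0.195]
wrist_force: [-0.9, 0.1, -7.0]
grip_width: 0.53
finger_force: 40.0
[-0.0132203   0.41881452  0.02757038  2.03095765  0.7499885   0.85607121
 -0.5694702 ]
rot [ 0.005 -0.146  0.002] cm [-0.04  0.04  0.12]
rot [ 0.005 -0.146  0.002] cm [4.31 0.01 7.18]
```

```bash
python3 -m creep '[{"rx":0,"ry":-0.146,"rz":0,"dx":0,"dy":0,"dz":0.1,"grip":-1},{"rx":0,"ry":-0.146,"rz":0,"dx":2.2,"dy":0,"dz":3.6,"grip":-1},{"rx":0,"ry":-0.146,"rz":0,"dx":4.1,"dy":0,"dz":6.8,"grip":-1},{"rx":0,"ry":-0.146,"rz":0,"dx":4.3,"dy":0,"dz":7.15,"grip":-1},{"rx":0,"ry":-0.146,"rz":0,"dx":4.3,"dy":0,"dz":7.15,"grip":-1}]' 40
python3 - <<'E'
from h import *
p,R=pose(); print(p,r.sense()["wrist_force"],r.sense()["ft_torque"]); print((R.T@[0,0,-.1]).round(3))
w=grab("scene","s5"); x=proj(w,[.5,-.2,.03])[0]; print(x); u,v=x.astype(int)
cv2.imwrite("pics/s5c.png",cv2.resize(w["frame"][v-60:v+50,u-80:u+60],(763,600),interpolation=cv2.INTER_CUBIC))
E
```

```text
t: 7.02
position: [0.4997, -0.2001, 0.0376]
tcp_rot: [0.237, 0.676, 0.654, -0.244]
wrist_force: [1.4, 0.3, -5.3]
grip_width: 0.528
finger_force: 40.0
[ 0.49971541 -0.20007724  0.0376189 ] [ 1.41649     0.32004318 -5.26986694] [ 1.37730936 -0.10716378  0.01766435]
[ 0.064 -0.     0.077]
[340.13334838 149.97841169]
```

View pics/s5c.png

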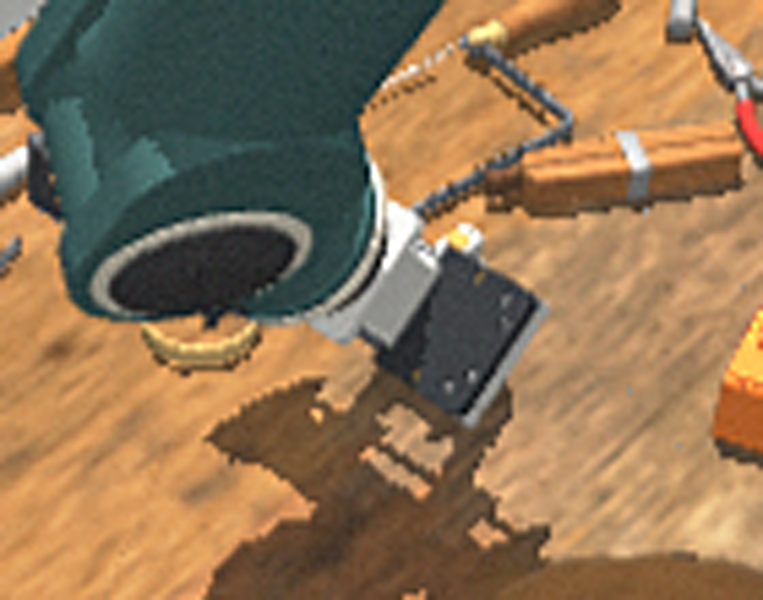

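The arm hides most of the vise; only the brass blank shows at crop (463,240). Lowering onto the bench and checking force.

```bash
python3 -m creep '[{"rx":0,"ry":0,"rz":0,"dx":0.1,"dy":0,"dz":0.15,"grip":-1},{"rx":0,"ry":0,"rz":0,"dx":0.23,"dy":0,"dz":0.27,"grip":-1},{"rx":0,"ry":0,"rz":0,"dx":0.3,"dy":0,"dz":0.35,"grip":-1},{"rx":0,"ry":0,"rz":0,"dx":0.3,"dy":0,"dz":0.35,"grip":-1}]' 40
```

```text
t: 7.58
position: [0.5, -0.1999, 0.0337]
tcp_rot: [0.237, 0.676, 0.654, -0.244]
wrist_force: [-5.1, 9.3, 18.1]
grip_width: 0.53
finger_force: 40.0
```

```bash
python3 -m creep '[{"rx":0,"ry":0,"rz":0,"dx":0.25,"dy":0,"dz":0.28,"grip":-1},{"rx":0,"ry":0,"rz":0,"dx":0.23,"dy":0,"dz":0.28,"grip":1},{"rx":0,"ry":0,"rz":0,"dx":0.23,"dy":0,"dz":0.28,"grip":1},{"rx":0,"ry":0,"rz":0,"dx":0.23,"dy":0,"dz":0.28,"grip":1},{"rx":0,"ry":0,"rz":0,"dx":0,"dy":0,"dz":-4,"grip":1},{"rx":0,"ry":0,"rz":0,"dx":0,"dy":0,"dz":-9,"grip":1},{"rx":0,"ry":0,"rz":0,"dx":0,"dy":0,"dz":-14,"grip":1},{"rx":0,"ry":0,"rz":0,"dx":0,"dy":0,"dz":-14,"grip":1}]' 10
python3 - <<'E'
from h import *
delta([.5,-.202,.22],down(88))
E
```

```text
t: 8.57
position: [0.504, -0.1082, 0.1423]
tcp_rot: [0.238, 0.675, 0.655, -0.241]
wrist_force: [-0.8, -0.5, -0.1]
grip_width: 1.001
finger_force: 0.0
rot [0.007 0.691 0.004] cm [-1.219e+01 -1.000e-01 -1.000e-02]
```

```bash
python3 -m creep '[{"rx":0,"ry":0.1,"rz":0,"dx":-5,"dy":0,"dz":-4,"grip":1},{"rx":0,"ry":0.28,"rz":0,"dx":-9,"dy":0,"dz":-4,"grip":1},{"rx":0,"ry":0.46,"rz":0,"dx":-12.2,"dy":0,"dz":-2,"grip":1},{"rx":0.007,"ry":0.64,"rz":0,"dx":-12.2,"dy":-0.1,"dz":0,"grip":1},{"rx":0.007,"ry":0.691,"rz":0,"dx":-12.2,"dy":-0.1,"dz":0,"grip":1},{"rx":0.007,"ry":0.691,"rz":0,"dx":-12.2,"dy":-0.1,"dz":0,"grip":1}]' 10
python3 - <<'E'
from h import *
print(r.sense()["joint_pos"])
w=grab("wrist","w6"); a=w["frame"]
for q in models.regions_of("vise","wrist")+models.regions_of("jaws","wrist"):
    c=cv2.minAreaRect(cv2.findNonZero(q["region"].astype(np.uint8))); print(round(q["conf"],2),np.round(q["xy"]),np.round(cv2.boxPoints(c)).tolist())
# predicted top rim corners for origin (.5,-.203), yaw 88
R=Ro.from_euler("z",88,degrees=True).as_matrix()
P=np.array([[x,y,.06] for x,y in [(.023,.025),(.023,-.025),(-.023,-.025),(-.023,.025)]])@R.T+[.5,-.203,0]
pp=proj(w,P); print(pp.round(1).tolist())
u,v=pp.mean(0).astype(int); print(u,v)
cv2.imwrite("pics/w6c.png",cv2.resize(a[max(v-75,0):v+75,u-100:u+100],(800,600),interpolation=cv2.INTER_CUBIC))
E
```

```text
t: 9.32
position: [0.4972, -0.2067, 0.217]
tcp_rot: [-0.002, 0.721, 0.693, -0.003]
wrist_force: [0.0, 1.2, -0.8]
grip_width: 1.001
finger_force: 0.0
[3.33076695e-01 2.77285243e-01 1.26024358e-03 1.83719113e+00
 4.98690620e-03 1.03324901e+00 2.93294947e-01]
0.88 [287. 194.] [[259.0, 161.0], [314.0, 161.0], [314.0, 227.0], [259.0, 227.0]]
0.65 [137. 268.] [[112.0, 254.0], [170.0, 244.0], [183.0, 325.0], [125.0, 335.0]]
0.71 [287. 203.] [[259.0, 213.0], [280.0, 178.0], [310.0, 195.0], [290.0, 231.0]]
0.52 [176. 320.] [[168.0, 326.0], [178.0, 309.0], [185.0, 312.0], [174.0, 330.0]]
[[259.0, 174.4], [314.4, 174.2], [313.5, 223.2], [260.1, 223.3]]
286 198
```

View pics/w6c.png

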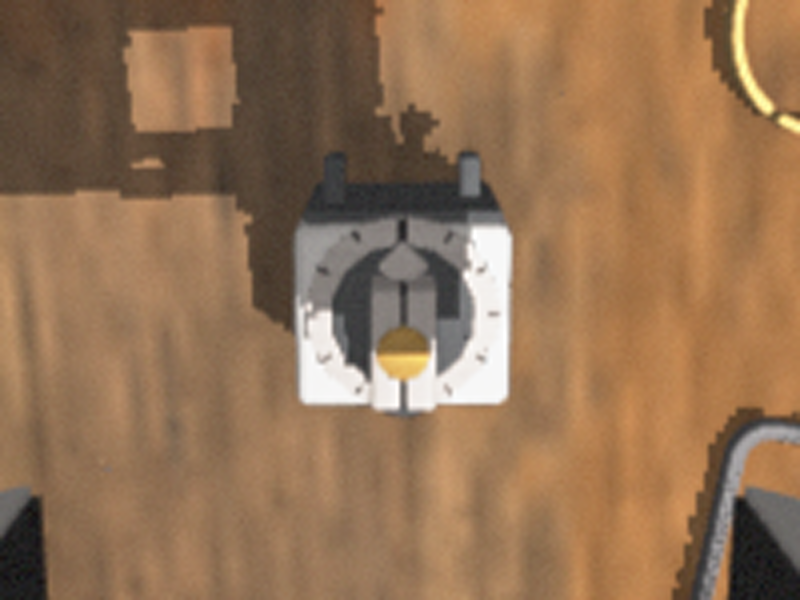

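The vise stands upright; hooks at top, nose on the long zero mark (crop (403,235)), so notch 0. Regripping from above.

Run:
```python
from h import *
delta([.5,-.2035,.034],down(88))
```

```text
rot [-0.006  0.003  0.003] cm [ 0.07  0.29 18.36]
```

```bash
python3 -m creep '[{"rx":0,"ry":0,"rz":0,"dx":0.1,"dy":0.1,"dz":6,"grip":1},{"rx":0,"ry":0,"rz":0,"dx":0.1,"dy":0.2,"dz":12,"grip":1},{"rx":0,"ry":0,"rz":0,"dx":0.1,"dy":0.2,"dz":17,"grip":1},{"rx":0,"ry":0,"rz":0,"dx":0.1,"dy":0.2,"dz":18.3,"grip":1},{"rx":0,"ry":0,"rz":0,"dx":0.1,"dy":0.2,"dz":18.3,"grip":1}]' 10
python3 - <<'E'
from h import *
delta([.5,-.2035,.034],down(88))
E
```

```text
t: 10.1
position: [0.4997, -0.2031, 0.0355]
tcp_rot: [-0.001, 0.718, 0.696, -0.003]
wrist_force: [-0.2, -0.0, 1.3]
grip_width: 1.002
finger_force: 0.0
rot [-0.006  0.002  0.003] cm [-0.04  0.03  0.15]
```

```bash
python3 -m creep '[{"rx":0,"ry":0,"rz":0,"dx":0,"dy":0,"dz":0.1,"grip":-1},{"rx":0,"ry":0,"rz":0,"dx":0,"dy":0,"dz":0.1,"grip":-1},{"rx":0,"ry":0,"rz":0,"dx":0,"dy":0,"dz":0.1,"grip":-1},{"rx":0,"ry":0,"rz":0,"dx":0,"dy":0,"dz":0.1,"grip":-1},{"rx":0,"ry":0,"rz":0,"dx":0,"dy":0,"dz":0.1,"grip":-1},{"rx":0,"ry":0,"rz":0,"dx":0,"dy":0,"dz":-6,"grip":-1},{"rx":0,"ry":0,"rz":0,"dx":0,"dy":0,"dz":-12,"grip":-1},{"rx":0,"ry":0,"rz":0,"dx":0,"dy":0,"dz":-20,"grip":-1},{"rx":0,"ry":0,"rz":0,"dx":0,"dy":0,"dz":-20,"grip":-1}]' 40
cat > fit.py <<'E'
from h import *
from scipy.ndimage import map_coordinates
from scipy.optimize import differential_evolution
def samp():
    S=[];O=[]
    for zc in (51,95):
        for yc in (-16,16):
            for y in np.linspace(-3.2,3.2,5):
                for z in np.linspace(-9,9,7): S.append((0,yc+y,zc+z))
            for z in np.linspace(-10,10,7):
                for s in (-1,1):
                    for k in (6,7.5): O.append((0,yc+s*k,zc+z))
            for y in np.linspace(-4,4,5):
                for s in (-1,1): O.append((0,yc+y,zc+s*13))
    return np.array(S)/1e3,np.array(O)/1e3
S,O=samp()
yy=np.linspace(-36,36,19);zz=np.linspace(25,114,19)
B=np.array([(0,s*40,z) for s in(-1,1) for z in zz]+[(0,y,116.5) for y in yy])/1e3
X=np.array([(0,s*45,z) for s in(-1,1) for z in zz]+[(0,y,124) for y in yy])/1e3
def tw(P,x,y,a): return P@Ro.from_euler("z",a).as_matrix().T+[x,y,0]
def fit(d,bounds,edges=True):
    im=cv2.cvtColor(d["frame"],cv2.COLOR_BGR2LAB).astype(float)
    def g(P):
        q=proj(d,P); return np.stack([map_coordinates(im[:,:,c],[q[:,1],q[:,0]],order=1,mode="nearest") for c in range(3)],1)
    def cost(p):
        o=g(tw(O,*p)); s=g(tw(S,*p)); m=np.median(o,0)
        c=np.minimum(np.linalg.norm(o-m,axis=1),60).mean()-np.minimum(np.linalg.norm(s-m,axis=1),60).mean()
        if edges: c+=.7*(np.minimum(np.linalg.norm(g(tw(B,*p))-m,axis=1),60).mean()-np.minimum(np.linalg.norm(g(tw(X,*p))-m,axis=1),60).mean())
        return c
    z=differential_evolution(cost,bounds,seed=1,popsize=25,maxiter=150,tol=1e-6); return z.x,z.fun
def load(c):
    d=grab(c); return d
if __name__=="__main__":
    d=grab("scene"); d["frame"]=cv2.imread("pics/scene0.png")
    x,f=fit(d,[(.56,.68),(.03,.15),(-.6,.3)]); print(x,f)
    cv2.imwrite("pics/f.png",d["frame"])
    t=tw(np.array([[-.20,0,0]]),*x)[0]; print("pre",t)
    R=down(np.degrees(x[2]))@Ro.from_euler("y",30,degrees=True).as_matrix()
    t[2]=.24; delta(t,R)
E
python3 fit.py
```

```text
t: 11.22
position: [0.5013, -0.2037, 0.2382]
tcp_rot: [0.001, 0.719, 0.695, -0.002]
wrist_force: [-0.3, -0.3, -6.9]
grip_width: 0.532
finger_force: 40.0
[ 0.60988598  0.11870159 -0.28232907] -84.07499625214771
pre [0.41780414 0.17442025 0.        ]
rot [-0.474  0.373  1.773] cm [37.51 -9.63 -0.27]
```

```bash
python3 -m creep '[{"rx":0,"ry":0,"rz":0.18,"dx":5,"dy":-2,"dz":-1,"grip":-1},{"rx":-0.12,"ry":0.1,"rz":0.36,"dx":10,"dy":-4,"dz":-1,"grip":-1},{"rx":-0.2,"ry":0.15,"rz":0.54,"dx":15,"dy":-6,"dz":-1,"grip":-1},{"rx":-0.3,"ry":0.2,"rz":0.8,"dx":20,"dy":-8,"dz":-1,"grip":-1},{"rx":-0.35,"ry":0.3,"rz":1,"dx":25,"dy":-9.6,"dz":-1,"grip":-1},{"rx":-0.4,"ry":0.35,"rz":1.2,"dx":30,"dy":-9.6,"dz":-0.5,"grip":-1},{"rx":-0.45,"ry":0.373,"rz":1.4,"dx":34,"dy":-9.6,"dz":-0.3,"grip":-1},{"rx":-0.474,"ry":0.373,"rz":1.6,"dx":37.5,"dy":-9.6,"dz":-0.3,"grip":-1},{"rx":-0.474,"ry":0.373,"rz":1.773,"dx":37.5,"dy":-9.6,"dz":-0.3,"grip":-1},{"rx":-0.474,"ry":0.373,"rz":1.773,"dx":37.5,"dy":-9.6,"dz":-0.3,"grip":-1}]' 40
python3 - <<'E'
from h import *
import fit
d=grab("wrist","w7"); print(r.sense()["joint_pos"].round(2))
for e in (True,False):
    x,f=fit.fit(d,[(.58,.66),(.06,.15),(-.5,.1)],e); print(x.round(4),round(f,1))
q=proj(d,fit.tw(np.array([[0,0,.095]]),.61,.119,-.28))[0]; print(q)
t=grab("top","t7"); 
x,f=fit.fit(d,[(.58,.66),(.06,.15),(-.5,.1)])
a=d["frame"].copy()
P=np.array([(0,s*.042,z) for s,z in[(-1,0),(-1,.119),(1,.119),(1,0)]])
cv2.polylines(a,[(proj(d,fit.tw(P,*x))*16).round().astype(np.int32)],False,(0,0,255),1,cv2.LINE_AA,4)
for yc in(-.016,.016):
    for z0,z1 in((.04,.062),(.084,.106)):
        Q=np.array([(0,yc+s*.0045,z) for s,z in[(-1,z0),(-1,z1),(1,z1),(1,z0)]])
        cv2.polylines(a,[(proj(d,fit.tw(Q,*x))*16).round().astype(np.int32)],True,(0,0,255),1,cv2.LINE_AA,4)
cv2.imwrite("pics/w7o.png",cv2.resize(a[0:315,70:490],(800,600),interpolation=cv2.INTER_CUBIC))
E
```

```text
t: 12.52
position: [0.4159, 0.169, 0.2352]
tcp_rot: [0.038, 0.969, 0.113, 0.216]
wrist_force: [0.7, -0.8, -5.6]
grip_width: 0.53
finger_force: 40.0
[ 0.17 -0.11 -0.76  2.27  0.34  0.62 -2.2 ]
[ 0.6094  0.1163 -0.2867] -90.7
[ 0.6096  0.1162 -0.2898] -55.0
[352.06013472  93.07762803]
```

View pics/w7o.png

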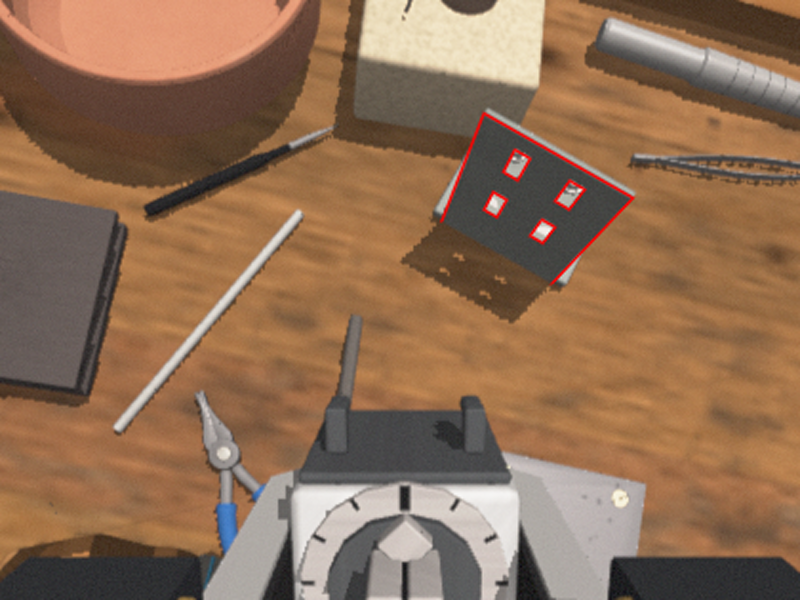

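The overlay fits the plate and all four slots well (upper slots at crop (517,165), (569,195)); the vise hangs in the grip with hooks facing forward. Re-measuring now that the arm is at rest, and checking the in-hand offset from the hooks.

Run:
```python
from h import *
import fit
d=grab("wrist","w8"); p,R=pose(); print(p)
x,f=fit.fit(d,[(.58,.66),(.06,.15),(-.5,.1)]); print(x.round(4),round(f,1))
# in-hand: own frame axes: own x=tool x, own z=-tool z, own y=-tool y ; origin at tool (ox,0,.0345)
im=cv2.cvtColor(d["frame"],cv2.COLOR_BGR2LAB).astype(float)
def P(own,ox,oy,oz): return np.array([[ox+a,oy-b,oz-c] for a,b,c in own])@R.T+p
own=[(.034,.016,.045),(.034,-.016,.045),(.023,.025,.06),(.023,-.025,.06),(.0155,0,.066),(.0215,0,.066)]
print(proj(d,P(own,-.001,0,.0345)).round(1).tolist())
print("crop coords",((proj(d,P(own,-.001,0,.0345))-[70,0])/.525).round().tolist())
```

```text
[0.41604822 0.16839136 0.2354724 ]
[ 0.6094  0.1163 -0.2866] -90.7
[[244.4, 217.0], [318.0, 216.5], [219.0, 253.2], [343.5, 252.5], [281.3, 276.4], [281.2, 262.1]]
crop coords [[332.0, 413.0], [472.0, 412.0], [284.0, 482.0], [521.0, 481.0], [403.0, 527.0], [402.0, 499.0]]
```

```bash
cat >> h.py <<'E'
U=np.array([.6094,.1165,-.2866])
def hang(dx,dz,dy=0.):  # TCP for vise origin dx in front of hung pose (neg = towards robot), dz above
    c,s=np.cos(U[2]),np.sin(U[2]); l=np.array([-.023+dx+.001,dy,.046+dz+.0345])
    return np.array([U[0]+c*l[0]-s*l[1],U[1]+s*l[0]+c*l[1],l[2]]),down(np.degrees(U[2]))
def rel():
    p,R=pose(); c,s=np.cos(U[2]),np.sin(U[2]); q=p-[U[0],U[1],0]
    l=np.array([c*q[0]+s*q[1],-s*q[0]+c*q[1],q[2]])-[-.022,0,.0805]; S=r.sense()
    F=np.array(S["wrist_force"]); print("rel mm",(l*1e3).round(1),"yawerr",round(np.degrees(np.arctan2(R[1,0],R[0,0])-U[2]),2),"F plate",np.round([c*F[0]+s*F[1],-s*F[0]+c*F[1],F[2]],1),"t",round(S["t"],2),"tilt",np.round(R[2,:2],4))
E
python3 - <<'E'
from h import *
delta(*hang(-.06,.10)); delta(*hang(-.04,.0115)); rel()
E
```

```text
rot [ 0.014 -0.446  0.517] cm [7.15 4.5  9.93]
rot [ 0.014 -0.446  0.517] cm [ 5.08  4.36 18.76]
rel mm [-178.1   -4.9  155. ] yawerr 31.79 F plate [-0.1  0.2 -5.3] t 12.68 tilt [0.4089 0.1239]
```

```bash
python3 -m creep '[{"rx":0,"ry":-0.13,"rz":0.15,"dx":1,"dy":2,"dz":0,"grip":-1},{"rx":0,"ry":-0.26,"rz":0.3,"dx":3,"dy":4.5,"dz":2,"grip":-1},{"rx":0.014,"ry":-0.39,"rz":0.45,"dx":5,"dy":4.5,"dz":5,"grip":-1},{"rx":0.014,"ry":-0.446,"rz":0.517,"dx":7,"dy":4.5,"dz":8,"grip":-1},{"rx":0.014,"ry":-0.446,"rz":0.517,"dx":7.15,"dy":4.5,"dz":9.9,"grip":-1},{"rx":0.014,"ry":-0.446,"rz":0.517,"dx":7.15,"dy":4.5,"dz":9.9,"grip":-1},{"rx":0.014,"ry":-0.446,"rz":0.517,"dx":7.15,"dy":4.5,"dz":9.9,"grip":-1}]' 40
python3 - <<'E'
from h import *
rel(); delta(*hang(-.04,.0115)); print(r.sense()["joint_pos"].round(2))
E
```

```text
t: 13.55
position: [0.5309, 0.1396, 0.1835]
tcp_rot: [-0.001, 0.99, -0.143, 0.002]
wrist_force: [0.0, 0.4, -5.7]
grip_width: 0.533
finger_force: 40.0
rel mm [-59.8   0.  103. ] yawerr -0.01 F plate [-0.1  0.4 -5.7] t 13.55 tilt [ 0.0041 -0.0019]
rot [-0.002 -0.004 -0.   ] cm [1.94 0.02 9.16]
[ 0.18  0.39 -0.62  1.84  0.27  0.99 -2.4 ]
```

```bash
python3 -m creep '[{"rx":0,"ry":-0.004,"rz":0,"dx":1,"dy":0,"dz":4,"grip":-1},{"rx":-0.002,"ry":-0.004,"rz":0,"dx":1.9,"dy":0,"dz":8.5,"grip":-1},{"rx":-0.002,"ry":-0.004,"rz":0,"dx":1.95,"dy":0,"dz":9.15,"grip":-1},{"rx":-0.002,"ry":-0.004,"rz":0,"dx":1.95,"dy":0,"dz":9.15,"grip":-1}]' 40
python3 - <<'E'
from h import *
rel()
d=grab("scene","s9"); 
c,s=np.cos(U[2]),np.sin(U[2])
q=proj(d,[U[0],U[1],.09])[0].astype(int); print(q)
o=np.array([U[0]-c*.063,U[1]-s*.063,.0575])
A=np.array([[c,-s,0],[s,c,0],[0,0,1]])
H=np.array([(.034,.016,.045),(.034,-.016,.045),(.034,.016,.03),(.034,-.016,.03),(.023,.025,0),(.023,-.025,0),(.023,.025,.06),(.023,-.025,.06)])@A.T+o
k=7; u0,v0=q[0]-55,q[1]-40
print("hooks crop",((proj(d,H)-[u0,v0]+.5)*k-.5).round().tolist())
cv2.imwrite("pics/s9c.png",cv2.resize(d["frame"][v0:v0+85,u0:u0+110],None,fx=k,fy=k,interpolation=cv2.INTER_CUBIC))
E
```

```text
t: 14.05
position: [0.5509, 0.1345, 0.0931]
tcp_rot: [-0.0, 0.99, -0.144, 0.0]
wrist_force: [-0.8, 0.3, -5.8]
grip_width: 0.527
finger_force: 40.0
rel mm [-39.3   0.8  12.6] yawerr -0.1 F plate [-0.9  0.1 -5.8] t 14.05 tilt [ 0.0008 -0.0006]
[230 177]
hooks crop [[382.0, 334.0], [462.0, 299.0], [386.0, 361.0], [465.0, 326.0], [386.0, 445.0], [508.0, 390.0], [368.0, 335.0], [495.0, 280.0]]
```

View pics/s9c.png

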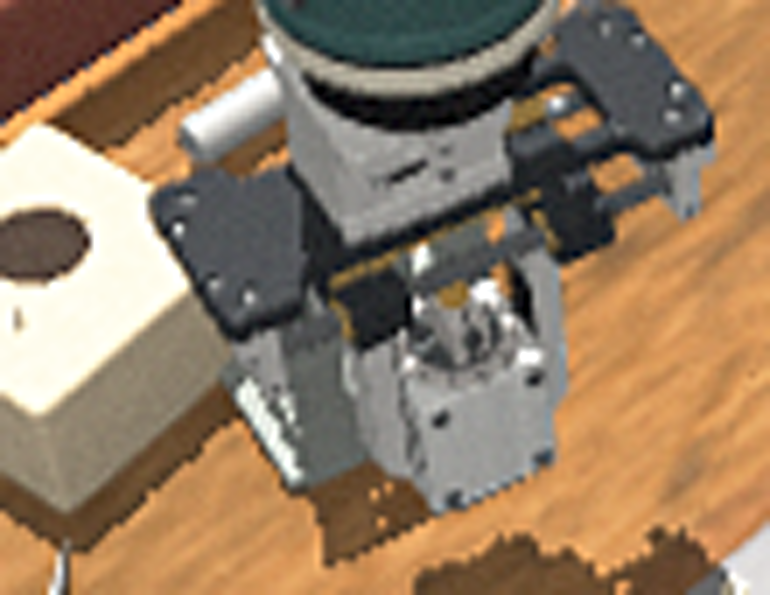

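The hooks are hidden behind the vise; its front face shows bottom corners at crop (452,510) and (550,460). I'll compare that with the prediction to get the scene camera's bias.

Run:
```python
from h import *
rel()
d=grab("scene"); c,s=np.cos(U[2]),np.sin(U[2]); A=np.array([[c,-s,0],[s,c,0],[0,0,1]])
p,R=pose(); o=p-A@[.001,0,.0345]
F=np.array([(-.023,.025,0),(-.023,-.025,0),(-.023,.025,.06),(-.023,-.025,.06),(0,0,.089)])
f=lambda o:((proj(d,F@A.T+o)-[175,137]+.5)*7-.5).round().tolist()
print(f(o)); print("1mm left",f(o+A@[0,.002,0]))
```

```text
rel mm [-38.9   0.9  13.1] yawerr -0.11 F plate [ 0.4 -0.  -5.6] t 14.1 tilt [ 0.0018 -0.001 ]
[[439.0, 526.0], [563.0, 469.0], [423.0, 418.0], [552.0, 360.0], [450.0, 289.0]]
1mm left [[434.0, 528.0], [558.0, 471.0], [418.0, 420.0], [547.0, 362.0], [445.0, 292.0]]
```

```bash
python3 -m creep '[{"rx":0,"ry":0,"rz":0,"dx":1.5,"dy":0,"dz":0.1,"grip":-1},{"rx":0,"ry":0,"rz":0,"dx":2.4,"dy":0,"dz":0.1,"grip":-1},{"rx":0,"ry":0,"rz":0,"dx":2.8,"dy":0,"dz":0.1,"grip":-1},{"rx":0,"ry":0,"rz":0,"dx":3.0,"dy":0,"dz":0.1,"grip":-1},{"rx":0,"ry":0,"rz":0,"dx":3.2,"dy":0,"dz":0.1,"grip":-1},{"rx":0,"ry":0,"rz":0,"dx":3.3,"dy":0,"dz":0.1,"grip":-1}]' 40
python3 -c "
from h import *
rel()"
```

```text
t: 14.9
position: [0.5824, 0.1247, 0.0906]
tcp_rot: [0.0, 0.99, -0.144, -0.0]
wrist_force: [0.1, 0.3, -6.1]
grip_width: 0.534
finger_force: 40.0
rel mm [-6.2  0.2 10.1] yawerr -0.15 F plate [ 0.   0.3 -6.1] t 14.9 tilt [-0.0004  0.0001]
```

```bash
python3 -m creep '[{"rx":0,"ry":0,"rz":0,"dx":0.2,"dy":0,"dz":-0.1,"grip":-1},{"rx":0,"ry":0,"rz":0,"dx":0.4,"dy":0,"dz":-0.1,"grip":-1},{"rx":0,"ry":0,"rz":0,"dx":0.55,"dy":0,"dz":-0.1,"grip":-1},{"rx":0,"ry":0,"rz":0,"dx":0.65,"dy":0,"dz":-0.1,"grip":-1},{"rx":0,"ry":0,"rz":0,"dx":0.65,"dy":0,"dz":-0.1,"grip":-1}]' 40
python3 -c "
from h import *
rel()"
```

```text
t: 15.52
position: [0.587, 0.1234, 0.0913]
tcp_rot: [0.0, 0.99, -0.144, -0.002]
wrist_force: [-13.7, 2.0, 1.0]
grip_width: 0.532
finger_force: 40.0
rel mm [-1.4  0.3 10.8] yawerr -0.1 F plate [-13.7  -1.9   1. ] t 15.53 tilt [-0.0034  0.0011]
```

```bash
python3 -m creep '[{"rx":0,"ry":0,"rz":0,"dx":-0.1,"dy":0,"dz":0,"grip":-1},{"rx":0,"ry":0,"rz":0,"dx":-0.1,"dy":0,"dz":0.3,"grip":-1},{"rx":0,"ry":0,"rz":0,"dx":-0.1,"dy":0,"dz":0.55,"grip":-1},{"rx":0,"ry":0,"rz":0,"dx":-0.1,"dy":0,"dz":0.8,"grip":-1},{"rx":0,"ry":0,"rz":0,"dx":-0.1,"dy":0,"dz":0.9,"grip":-1},{"rx":0,"ry":0,"rz":0,"dx":-0.1,"dy":0,"dz":0.9,"grip":-1}]' 40
python3 -c "
from h import *
rel()"
```

```text
t: 16.27
position: [0.587, 0.1235, 0.0823]
tcp_rot: [-0.0, 0.99, -0.144, -0.001]
wrist_force: [-4.9, 1.9, -5.6]
grip_width: 0.527
finger_force: 40.0
rel mm [-1.4  0.4  1.8] yawerr -0.13 F plate [-5.2  0.5 -5.6] t 16.27 tilt [-0.0017  0.0002]
```

Went down freely. Lowering further until it seats.

```bash
python3 -m creep '[{"rx":0,"ry":0,"rz":0,"dx":0,"dy":0,"dz":0.1,"grip":-1},{"rx":0,"ry":0,"rz":0,"dx":0,"dy":0,"dz":0.2,"grip":-1},{"rx":0,"ry":0,"rz":0,"dx":0,"dy":0,"dz":0.27,"grip":-1},{"rx":0,"ry":0,"rz":0,"dx":0,"dy":0,"dz":0.27,"grip":-1}]' 40
python3 -c "
from h import *
rel()"
```

```text
t: 16.77
position: [0.5871, 0.1236, 0.0801]
tcp_rot: [0.0, 0.99, -0.144, -0.001]
wrist_force: [-9.3, 1.5, 4.0]
grip_width: 0.526
finger_force: 40.0
rel mm [-1.4  0.5 -0.4] yawerr -0.13 F plate [-9.4 -1.2  4. ] t 16.77 tilt [-0.0014  0.0003]
```

```bash
python3 -m creep '[{"rx":0,"ry":0,"rz":0,"dx":-0.1,"dy":0,"dz":0.15,"grip":0.4},{"rx":0,"ry":0,"rz":0,"dx":-0.1,"dy":0,"dz":0.15,"grip":0.4},{"rx":0,"ry":0,"rz":0,"dx":-0.1,"dy":0,"dz":0.15,"grip":0.4},{"rx":0,"ry":0,"rz":0,"dx":-0.1,"dy":0,"dz":-3,"grip":0.4},{"rx":0,"ry":0,"rz":0,"dx":-0.1,"dy":0,"dz":-8,"grip":0.4},{"rx":0,"ry":0,"rz":0,"dx":-0.1,"dy":0,"dz":-12,"grip":0.4},{"rx":0,"ry":0,"rz":0,"dx":-0.1,"dy":0,"dz":-14,"grip":0.4},{"rx":0,"ry":0,"rz":0,"dx":-0.1,"dy":0,"dz":-14,"grip":0.4}]' 10
python3 - <<'E'
from h import *
rel(); d=grab("wrist","w10"); p,R=pose()
c,s=np.cos(U[2]),np.sin(U[2]); A=np.array([[c,-s,0],[s,c,0],[0,0,1]])
o=np.array([U[0],U[1],0])+A@[-.0243,.0005,.046]
F=np.array([(.023,.025,.06),(.023,-.025,.06),(-.023,-.025,.06),(-.023,.025,.06)])
print("pred",proj(d,F@A.T+o).round(1).tolist(), proj(d,A@[0,0,.06]+o).round(1))
for n in ("vise","jaws"):
  for q in models.regions_of(n,"wrist"):
    print(n,round(q["conf"],2),np.round(q["xy"]),cv2.boundingRect(cv2.findNonZero(q["region"].astype(np.uint8))))
E
```

```text
t: 17.77
position: [0.5873, 0.1233, 0.2205]
tcp_rot: [-0.0, 0.99, -0.144, 0.001]
wrist_force: [0.1, -0.5, 0.1]
grip_width: 0.699
finger_force: 0.0
rel mm [ -1.2   0.3 140. ] yawerr -0.18 F plate [ 0.2 -0.4  0.1] t 17.77 tilt [ 0.0013 -0.0005]
pred [[248.8, 190.8], [312.1, 190.5], [311.1, 245.6], [250.4, 245.8]] [[280.6 218.7]]
vise 0.74 [284. 214.] (252, 173, 62, 80)
jaws 0.85 [283. 223.] (263, 203, 39, 49)
```

```bash
python3 -m creep '[{"rx":0,"ry":0,"rz":-0.18,"dx":0,"dy":0,"dz":-2,"grip":-0.3},{"rx":0,"ry":0,"rz":-0.36,"dx":0,"dy":0,"dz":-2,"grip":-0.3},{"rx":0,"ry":0,"rz":-0.54,"dx":0,"dy":0,"dz":-2,"grip":-0.3},{"rx":0,"ry":0,"rz":-0.72,"dx":0,"dy":0,"dz":-2,"grip":-0.3},{"rx":0,"ry":0,"rz":-0.9,"dx":0,"dy":0,"dz":-2,"grip":-0.3},{"rx":0,"ry":0,"rz":-1.08,"dx":0,"dy":0,"dz":-2,"grip":-0.3},{"rx":0,"ry":0,"rz":-1.26,"dx":0,"dy":0,"dz":-2,"grip":-0.3},{"rx":0,"ry":0,"rz":-1.44,"dx":0,"dy":0,"dz":-2,"grip":-0.3},{"rx":0,"ry":0,"rz":-1.62,"dx":0,"dy":0,"dz":-2,"grip":-0.3},{"rx":0,"ry":0,"rz":-1.8,"dx":0,"dy":0,"dz":-2,"grip":-0.3}]' 10
python3 - <<'E'
from h import *
c,s=np.cos(U[2]),np.sin(U[2]); A=np.array([[c,-s,0],[s,c,0],[0,0,1]])
a=np.array([U[0],U[1],0])+A@[-.0243,-.0003,.20]; delta(a,down(np.degrees(U[2])+180)); print(r.sense()["joint_pos"].round(2))
E
```

```text
t: 19.18
position: [0.5864, 0.1233, 0.2385]
tcp_rot: [-0.001, 0.726, 0.688, -0.001]
wrist_force: [0.6, 0.4, -0.6]
grip_width: 0.351
finger_force: 0.0
rot [-0.002 -0.002 -1.338] cm [-0.02 -0.03  3.85]
[ 0.45  0.54 -0.99  1.64  0.48  1.22 -0.69]
```

```bash
python3 -m creep '[{"rx":0,"ry":0,"rz":-0.18,"dx":0,"dy":0,"dz":0,"grip":-0.3},{"rx":0,"ry":0,"rz":-0.36,"dx":0,"dy":0,"dz":0,"grip":-0.3},{"rx":0,"ry":0,"rz":-0.54,"dx":0,"dy":0,"dz":0,"grip":-0.3},{"rx":0,"ry":0,"rz":-0.72,"dx":0,"dy":0,"dz":1,"grip":-0.3},{"rx":0,"ry":0,"rz":-0.9,"dx":0,"dy":0,"dz":2,"grip":-0.3},{"rx":0,"ry":0,"rz":-1.08,"dx":0,"dy":0,"dz":3,"grip":-0.3},{"rx":0,"ry":0,"rz":-1.26,"dx":0,"dy":0,"dz":3.8,"grip":-0.3},{"rx":0,"ry":0,"rz":-1.34,"dx":0,"dy":0,"dz":3.8,"grip":-0.3},{"rx":0,"ry":0,"rz":-1.34,"dx":0,"dy":0,"dz":3.8,"grip":-0.3}]' 10
python3 - <<'E'
from h import *
c,s=np.cos(U[2]),np.sin(U[2]); A=np.array([[c,-s,0],[s,c,0],[0,0,1]])
a=np.array([U[0],U[1],0])+A@[-.0243,-.0003,.1365]; delta(a,down(np.degrees(U[2])+180)); print(r.sense()["joint_pos"].round(2))
d=grab("wrist","w11"); o=np.array([U[0],U[1],0])+A@[-.0243,.0005,.046]
F=np.array([(.023,.025,.06),(.023,-.025,.06),(-.023,-.025,.06),(-.023,.025,.06),(0,0,.066),(-.01,0,.086)])
print("pred",proj(d,F@A.T+o).round(1).tolist())
for n in ("vise","jaws"):
  for q in models.regions_of(n,"wrist"):
    print(n,round(q["conf"],2),np.round(q["xy"]),cv2.boundingRect(cv2.findNonZero(q["region"].astype(np.uint8))))
E
```

```text
t: 20.3
position: [0.5864, 0.1234, 0.2007]
tcp_rot: [-0.001, 0.145, 0.989, 0.0]
wrist_force: [-0.5, -0.2, 0.3]
grip_width: 0.35
finger_force: 0.0
rot [ 0.    -0.002 -0.005] cm [ 0.01 -0.04  6.42]
[ 0.56  0.72 -1.21  1.68  0.7   1.26  0.47]
pred [[317.6, 252.1], [252.3, 252.5], [250.7, 193.5], [318.8, 193.1], [284.9, 225.7], [285.1, 219.7]]
vise 0.69 [284. 215.] (250, 183, 66, 72)
jaws 0.86 [286. 222.] (262, 198, 43, 48)
```

```bash
python3 -m creep '[{"rx":0,"ry":0,"rz":0,"dx":0,"dy":-0.05,"dz":3,"grip":-0.3},{"rx":0,"ry":0,"rz":0,"dx":0,"dy":-0.05,"dz":5.4,"grip":-0.3},{"rx":0,"ry":0,"rz":0,"dx":0,"dy":-0.05,"dz":6.2,"grip":-0.3},{"rx":0,"ry":0,"rz":0,"dx":0,"dy":-0.05,"dz":6.4,"grip":-0.3},{"rx":0,"ry":0,"rz":0,"dx":0,"dy":-0.05,"dz":6.4,"grip":-1},{"rx":0,"ry":0,"rz":0,"dx":0,"dy":-0.05,"dz":6.4,"grip":-1},{"rx":0,"ry":0,"rz":0,"dx":0,"dy":-0.05,"dz":6.4,"grip":-1},{"rx":0,"ry":0,"rz":0,"dx":0,"dy":-0.05,"dz":6.4,"grip":-1}]' 35
python3 -c "
from h import *
rel(); print(r.sense()['ft_torque'])"
```

```text
t: 21.45
position: [0.5869, 0.1232, 0.1384]
tcp_rot: [0.0, 0.145, 0.989, 0.0]
wrist_force: [0.2, 1.0, 4.8]
grip_width: 0.145
finger_force: 35.0
rel mm [-1.5  0.  57.9] yawerr 179.75 F plate [-0.1  1.   4.8] t 21.45 tilt [-0.0003  0.0006]
[ 0.37237397 -0.17160605 -0.0022657 ]
```

```bash
python3 -m creep '[{"rx":0,"ry":0,"rz":0.12,"dx":0,"dy":0,"dz":0,"grip":-1},{"rx":0,"ry":0,"rz":0.28,"dx":0,"dy":0,"dz":0,"grip":-1},{"rx":0,"ry":0,"rz":0.44,"dx":0,"dy":0,"dz":0,"grip":-1},{"rx":0,"ry":0,"rz":0.6,"dx":0,"dy":0,"dz":0,"grip":-1},{"rx":0,"ry":0,"rz":0.76,"dx":0,"dy":0,"dz":0,"grip":-1},{"rx":0,"ry":0,"rz":0.92,"dx":0,"dy":0,"dz":0,"grip":-1},{"rx":0,"ry":0,"rz":1.05,"dx":0,"dy":0,"dz":0,"grip":-1},{"rx":0,"ry":0,"rz":1.05,"dx":0,"dy":0,"dz":0,"grip":-1}]' 35
python3 -c "
from h import *
rel(); print(r.sense()['ft_torque'])"
```

```text
t: 22.45
position: [0.586, 0.1229, 0.1388]
tcp_rot: [0.0, 0.622, 0.783, -0.001]
wrist_force: [-11.0, -3.2, 19.4]
grip_width: 0.145
finger_force: 35.2
rel mm [-2.3 -0.4 58.3] yawerr 119.49 F plate [-9.6 -6.2 19.4] t 22.45 tilt [-0.0012 -0.0013]
[-0.7948774   2.48146874  0.01197216]
```

```bash
python3 -m creep '[{"rx":0,"ry":0,"rz":0.1,"dx":0,"dy":0,"dz":-0.12,"grip":-1},{"rx":0,"ry":0,"rz":0.26,"dx":0,"dy":0,"dz":-0.12,"grip":-1},{"rx":0,"ry":0,"rz":0.42,"dx":0,"dy":0,"dz":-0.12,"grip":-1},{"rx":0,"ry":0,"rz":0.58,"dx":0,"dy":0,"dz":-0.12,"grip":-1},{"rx":0,"ry":0,"rz":0.74,"dx":0,"dy":0,"dz":-0.12,"grip":-1},{"rx":0,"ry":0,"rz":0.9,"dx":0,"dy":0,"dz":-0.12,"grip":-1},{"rx":0,"ry":0,"rz":1.04,"dx":0,"dy":0,"dz":-0.12,"grip":-1},{"rx":0,"ry":0,"rz":1.05,"dx":0,"dy":0,"dz":-0.12,"grip":-1},{"rx":0,"ry":0,"rz":1.05,"dx":0,"dy":0,"dz":-0.12,"grip":-1}]' 35
python3 -c "
from h import *
rel(); print(r.sense()['ft_torque'])"
```

```text
t: 23.58
position: [0.5858, 0.123, 0.14]
tcp_rot: [0.0, 0.93, 0.367, -0.001]
wrist_force: [-13.9, -3.7, 20.9]
grip_width: 0.147
finger_force: 35.1
rel mm [-2.5 -0.4 59.5] yawerr 59.44 F plate [-12.3  -7.5  20.9] t 23.57 tilt [-0.0019 -0.0003]
[-0.62552021  3.0328933   0.05892588]
```

```bash
python3 -m creep '[{"rx":0,"ry":0,"rz":0,"dx":0,"dy":0,"dz":0,"grip":-0.55},{"rx":0,"ry":0,"rz":0,"dx":0,"dy":0,"dz":0,"grip":-0.55},{"rx":0,"ry":0,"rz":0,"dx":0,"dy":0,"dz":0,"grip":-0.55},{"rx":0,"ry":0,"rz":0,"dx":0,"dy":0,"dz":-1,"grip":-0.55},{"rx":0,"ry":0,"rz":0,"dx":0,"dy":0,"dz":-3,"grip":-0.55},{"rx":0,"ry":0,"rz":0,"dx":0,"dy":0,"dz":-6,"grip":-0.55},{"rx":0,"ry":0,"rz":0,"dx":0,"dy":0,"dz":-8,"grip":-0.4},{"rx":0,"ry":0,"rz":0,"dx":0,"dy":0,"dz":-8,"grip":-0.4}]' 10
python3 - <<'E'
from h import *
rel(); d=grab("wrist","w12"); cv2.imwrite("pics/w12.png",d["frame"])
c,s=np.cos(U[2]),np.sin(U[2]); A=np.array([[c,-s,0],[s,c,0],[0,0,1]])
o=np.array([U[0],U[1],0])+A@[-.0243,-.0005,.046]
a=-np.radians(120); b=np.array([np.cos(a),np.sin(a)])
F=np.array([(.023,.025,.06),(.023,-.025,.06),(-.023,-.025,.06),(-.023,.025,.06),(0,0,.076)])
print("pred",proj(d,F@A.T+o).round(1).tolist())
for n in ("vise","jaws"):
  for q in models.regions_of(n,"wrist"):
    print(n,round(q["conf"],2),np.round(q["xy"]),np.round(cv2.boxPoints(cv2.minAreaRect(cv2.findNonZero(q["region"].astype(np.uint8))))).tolist())
# rectify top view on plane z=.132 (block top), vise frame, 10 px/mm-> compare brightness of bar along each notch direction
im=cv2.cvtColor(d["frame"],cv2.COLOR_BGR2GRAY)
def patch(pts): 
    q=proj(d,pts@A.T+o).astype(np.float32); return cv2.remap(im,q[None,:,0],q[None,:,1],cv2.INTER_LINEAR)[0].astype(int)
for k in range(0,7):
    a=-np.radians(30*k); u=np.array([np.cos(a),np.sin(a),0]); v=np.array([-u[1],u[0],0])
    prof=[int(patch(np.array([u*x+v*y+[0,0,.086] for x in np.linspace(-.014,.008,9)])).mean()) for y in np.arange(-12,13,2)/1e3]
    print(k,prof,"nose",patch(np.array([u*x+[0,0,.068] for x in (.011,.013,.015,.017)])))
E
```

```text
t: 24.58
position: [0.5874, 0.123, 0.221]
tcp_rot: [0.0, 0.93, 0.366, 0.001]
wrist_force: [0.1, -0.3, 0.0]
grip_width: 0.296
finger_force: 0.0
rel mm [ -1.    0.  140.5] yawerr 59.41 F plate [ 0.2 -0.3  0. ] t 24.57 tilt [0.002  0.0016]
pred [[289.0, 176.1], [320.1, 228.8], [271.7, 255.8], [239.4, 205.3], [280.0, 222.5]]
vise 0.69 [280. 208.] [[235.0, 197.0], [298.0, 161.0], [331.0, 221.0], [268.0, 257.0]]
jaws 0.58 [280. 217.] [[249.0, 216.0], [281.0, 191.0], [306.0, 222.0], [274.0, 247.0]]
0 [137, 130, 111, 107, 101, 104, 104, 101, 104, 101, 107, 102, 104] nose [ 64  65 126 126]
1 [126, 113, 117, 110, 100, 91, 89, 89, 90, 91, 93, 92, 100] nose [ 65  67 129 126]
2 [118, 118, 112, 100, 99, 95, 95, 96, 97, 106, 112, 107, 93] nose [ 64  68 130  93]
3 [97, 94, 100, 98, 112, 116, 114, 112, 103, 97, 89, 82, 82] nose [ 63  66 122 119]
4 [74, 95, 134, 129, 117, 116, 118, 124, 93, 67, 72, 79, 91] nose [128 127 130 121]
5 [110, 104, 101, 114, 114, 107, 94, 96, 90, 81, 84, 107, 123] nose [118 131 128 128]
6 [96, 102, 98, 96, 95, 92, 90, 91, 97, 101, 107, 120, 140] nose [118  79  62  90]
```

Run:
```python
from h import *
from scipy.optimize import differential_evolution
d=grab("wrist"); im=cv2.GaussianBlur(cv2.cvtColor(d["frame"],cv2.COLOR_BGR2GRAY),(0,0),.7).astype(np.float32)
c,s=np.cos(U[2]),np.sin(U[2]); A=np.array([[c,-s,0],[s,c,0],[0,0,1]])
o=np.array([U[0],U[1],0])+A@[-.0243,-.0005,.046]
def val(P): q=proj(d,P@A.T+o).astype(np.float32); return cv2.remap(im,q[None,:,0],q[None,:,1],cv2.INTER_LINEAR)[0]
# full-dark-disc cue: annulus r=10.5..14 at z .066 (angle where bright = nose), with centre from fit of ring
for z in (.066,):
  for r0 in (.012,.0135):
    t=np.radians(np.arange(0,360,15)); print("r",r0,dict(zip(range(0,360,15),val(np.c_[r0*np.cos(-t),r0*np.sin(-t),0*t+z]).astype(int).tolist())))
X,Y=np.meshgrid(np.linspace(-.0150,.009,13),np.linspace(-.006,.006,7)); I=np.c_[X.ravel(),Y.ravel()]
Eo=np.array([(x,sg*y) for x in np.linspace(-.012,.008,11) for sg in(-1,1) for y in(.0085,.010)])
def cost(p):
    ca,sa=np.cos(-p[0]),np.sin(-p[0]); M=np.array([[ca,sa],[-sa,ca]])
    f=lambda Q:val(np.c_[Q@M+p[1:],np.full(len(Q),.086)])
    a=f(I);b=f(Eo); return b.mean()-a.mean()+.3*a.std()
for lo in range(0,360,60):
    z=differential_evolution(cost,[(np.radians(lo-32),np.radians(lo+32)),(-.004,.004),(-.004,.004)],seed=0,popsize=20,maxiter=80); print(lo,np.degrees(z.x[0]).round(1),(z.x[1:]*1e3).round(1),round(z.fun,1))
```

```text
r 0.012 {0: 62, 15: 63, 30: 62, 45: 63, 60: 64, 75: 62, 90: 64, 105: 116, 120: 128, 135: 85, 150: 122, 165: 120, 180: 109, 195: 72, 210: 67, 225: 74, 240: 112, 255: 219, 270: 178, 285: 86, 300: 101, 315: 103, 330: 63, 345: 63}
r 0.0135 {0: 74, 15: 73, 30: 81, 45: 75, 60: 75, 75: 67, 90: 66, 105: 106, 120: 130, 135: 78, 150: 130, 165: 128, 180: 71, 195: 61, 210: 63, 225: 61, 240: 72, 255: 208, 270: 116, 285: 100, 300: 94, 315: 109, 330: 63, 345: 64}
0 -32.0 [-3.7  2.1] -11.2
60 91.9 [1.5 2.9] -15.3
120 121.1 [-1.   3.9] -45.4
180 148.0 [-3.9  4. ] -6.2
240 272.0 [-1.1  4. ] -13.3
300 298.4 [-0.8  4. ] -39.1
```

Bar angle fits at 121° (notch 4), with the nose cue agreeing. Next I'll raise the arm clear and check in the scene view that the vise is seated.

```bash
python3 -m creep '[{"rx":0,"ry":0,"rz":0,"dx":0,"dy":0,"dz":-6,"grip":-0.4},{"rx":0,"ry":0,"rz":0,"dx":0,"dy":0,"dz":-12,"grip":-0.4},{"rx":0,"ry":0,"rz":0,"dx":0,"dy":0,"dz":-15,"grip":-0.4},{"rx":0,"ry":0,"rz":0,"dx":0,"dy":0,"dz":-15,"grip":-0.4}]' 10
python3 - <<'E'
from h import *
for cam in ("scene","top"):
    d=grab(cam,cam+"13")
    c,s=np.cos(U[2]),np.sin(U[2]); A=np.array([[c,-s,0],[s,c,0],[0,0,1]])
    B=np.array([(x,y,z) for x in(-.023,.023) for y in(-.025,.025) for z in(0,.06)]); J=np.array([(.02*np.cos(t),.02*np.sin(t),z) for t in np.arange(0,6.3,.3) for z in (.06,.066)]+[(.008*np.cos(t)+.0015,.008*np.sin(t)+.0026,.086) for t in np.arange(0,6.3,.5)])
    for q in models.regions_of("vise",cam)[:3]:
        m=q["region"]; res=[]
        for dx in (-3,0,3):
          for dy in (-4,-2,0,2,4):
            for dz in (-3,0,3,6,9,12):
                o=np.array([U[0],U[1],0])+A@(np.array([-.0243,-.0005,.046])+np.array([dx,dy,dz])/1e3)
                k=np.zeros((420,560),np.uint8)
                for pts in (B,J): cv2.fillConvexPoly(k,cv2.convexHull(proj(d,pts@A.T+o).round().astype(np.int32)),1)
                res.append((round((m&(k>0)).sum()/(m|(k>0)).sum(),3),dx,dy,dz))
        print(cam,round(q["conf"],2),np.round(q["xy"]),sorted(res)[::-1][:4])
E
```

```text
t: 25.28
position: [0.5872, 0.1232, 0.3705]
tcp_rot: [0.0, 0.93, 0.367, 0.001]
wrist_force: [-1.3, 0.1, -0.8]
grip_width: 0.298
finger_force: 0.0
scene 0.88 [402. 160.] [(np.float64(0.0), 3, 4, 12), (np.float64(0.0), 3, 4, 9), (np.float64(0.0), 3, 4, 6), (np.float64(0.0), 3, 4, 3)]
scene 0.73 [234. 190.] [(np.float64(0.829), -3, 4, 0), (np.float64(0.827), 0, 2, 0), (np.float64(0.824), 3, 2, 0), (np.float64(0.824), 3, 2, -3)]
top 0.52 [430. 262.] [(np.float64(0.0), 3, 4, 12), (np.float64(0.0), 3, 4, 9), (np.float64(0.0), 3, 4, 6), (np.float64(0.0), 3, 4, 3)]
```

```bash
python3 -c "
from rig import ticket
print(ticket.job_done())"
```

```text
the job is handed in; nothing more can be done
None
```

I handed the job in at about 25 s of the 64 s allowed: by my measurements, the vise hangs seated in the upper slots and the jaw block rests at the fourth notch (about 121° against 120°). The arm is clear, and I made no contact with the other tools; the judge's verdict was not shown.

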